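Hold the wax hardness gauge on the test ring of a registered block

TASK

First slide the loose wax block on the test board squarely home into the corner, snug against both stop bars (long side on the far bar, short end on the side bar). Then draw the dial gauge out of its wooden stand and hold it upright with its plunger foot inside the ring marked on the block's top (not on the cross), pressing lightly so that the spring plunger sits about half way in, never hard, and without shifting the block off its stops. Finish like that, still gripping the gauge and pressing; leave everything else alone.

Things in the scene. Friction and masses are not known exactly. Their poses are not given: they have to be found in the camera images.
- board: Fixed aluminium board, 240 (x) x 220 (y) x 8 mm, origin at the centre of its underside, turned at most 20 degrees. Two dark steel bars 12 mm wide, tops 22 mm above the table, form an L on it: the far bar along y (y -100 to +90 mm), inner face at board x = +80; the side bar along x (x -70 to +75 mm), inner face at board y = +80.
- corner (a point): Inner corner of the two stop bars on the board's top face, at board (+80, +80, 8) mm. The block's (+x, +y) bottom edge corner comes here; home, the block's centre is at board (+50, +30) mm and its axes lie along the board's.
- block: Loose ivory wax block, 60 (x) x 100 (y) x 50 mm high, 0.28 kg, on the board (top 58 mm above the table), 3 to 9 cm short of each stop, turned up to 18 degrees. Origin at the centre of its underside. Thin dark marks on top: a ring at block y = -26 mm, a cross at y = +26. Home, its +x long face is on the far bar and its +y end on the side bar.
- ring (a point): Centre of the ring mark (24 mm outside, 20 mm inside diameter) on the block's top face, at block (0, -26, 50) mm.
- stand: Fixed wooden tool stand, 80 (x) x 170 (y) x 60 mm high, origin at the centre of its underside, z up, with two vertical 23 mm through holes at stand (0, -45) and (0, +45) mm. The gauge hangs in one and the wick rod in the other; which is which varies.
- gauge: Loose dial gauge, 0.15 kg, upright in the stand. Origin on its axis under its collar (36 mm wide, 6 high, resting on the stand's top), z up. Below: barrel 18 mm wide to z -38, spring plunger 8 mm wide, tip at z -50. Above: dial case 48 mm wide, 20 thick, white face to +x, up to z 54; round black grip 22 mm wide from z 54 to 101. Grip there, lift straight up 55 mm.
- gauge_tip (a point): Centre of the flat end of the gauge's plunger foot, on the gauge's axis, 50 mm below its origin when relaxed; it rises towards the origin as the plunger is pressed in.
- plunger (a joint): How far the gauge's spring plunger is pressed in, m: 0 relaxed, 0.008 fully in. It starts to move at 2.4 N, takes about 4 N at half travel (0.004) and 5.6 N fully in (spring 400 N/m).
- wick_rod: Bystander: plain turned wooden handle, 24 mm wide and 80 mm high above a brass collar, with a thin steel rod, hanging in the stand's other hole. Origin at its collar's underside. No dial.
- tealight: Bystander: small tea light, 38 mm diameter, 16 mm high, standing on the near left corner of the board, at about board (-94, +84) mm. Origin at its underside.
- pillar_tall: Bystander: wax pillar 72 mm diameter, 200 mm high, standing on the table at the left. Origin at its underside.
- pillar_short: Bystander: wax pillar 68 mm diameter, 110 mm high, standing on the table at the left. Origin at its underside.
- dye_jar: Bystander: green jar 44 mm diameter, 60 mm high, on the table beyond the board and stand. Origin at its underside.
- wick_spool: Bystander: wooden spool 60 mm diameter, 51 mm high, on the table at the right. Origin at its underside.
- scraper: Bystander: flat spatula lying on the table at the right.
Mind the look-alikes: they are no part of the job. What is shaped like the block but red is not meant. There is more than one size of the gauge; the one meant has the size given above.

How it is judged:
On the way, in this order (a step that is already met when the one before it is completed fails the run):
1. the block lies square against both stops (x of block in the frame of board above 0.047 m and y of block in the frame of board above 0.027 m and angle between the x axis of block and the x axis of board, either way round below 0.04 rad and angle between block's own z axis and vertical below 0.05 rad), for 0.2 s.
2. the gauge is drawn out of the stand in the gripper (z of gauge_tip in the frame of stand above 0.061 m and contact force between the fingers and gauge above 1 N), for 0.2 s.
At the end, for the whole second after the job is handed in: Block's centre within 3 mm of home at both stops, square within 0.04 rad; the gripper holds the gauge within 0.1 rad of vertical, its foot bearing on the block within 7 mm of the ring's centre, off the stand, plunger 1.2 to 7 mm in; fingers off the block (x of block in the frame of board between 0.047 and 0.053 m and y of block in the frame of board between 0.027 and 0.033 m and angle between the x axis of block and the x axis of board, either way round below 0.04 rad and angle between block's own z axis and vertical below 0.03 rad and horizontal distance between gauge_tip and ring below 0.007 m and angle between gauge's own z axis and vertical below 0.1 rad and value of joint plunger between 0.0012 and 0.007 m and contact force between gauge and block above 1.5 N and contact force between the fingers and gauge above 1 N and contact force between the fingers and block below 0.1 N and contact force between gauge and stand below 0.1 N); the arm keeps its last pose, push and grip.
It fails at once if the gauge is pressed hard into the block (over 20 N) (contact force between gauge and block above 20 N).
It fails at once if a bystander is disturbed (moved 30 mm or tipped) (distance of any of wick_rod, tealight, pillar_tall, pillar_short, dye_jar, wick_spool, scraper from where it was at the start of the episode above 0.03 m or angle between any of pillar_tall, pillar_short, dye_jar, wick_spool's own z axis and vertical above 0.5 rad).
It also fails if it takes over 72 s, if anything falls off the work surface, if the arm or the gripper's body presses on something with over 40 N, if the wrist force passes 120 N, or if a joint passes its speed limit or range.

ROBOT

A 6-joint arm with a two-finger parallel gripper is mounted at the origin on the work surface. World frame = base frame: x ahead of the robot, y to its left, z up, the work surface at z = 0. Lengths are in m, angles in rad, forces in N, time in s.
With the tool pointing down it reaches from about 0.3 to 0.875 m from the base axis. Payload 6.4 kg.
Tool frame: the origin (TCP) lies between the finger pads; the fingertips stand ctrl.tip_extent ahead of it and the grasp point (between the pads) is the TCP (ctrl.tip_extent is the distance from the TCP to the fingertips, in m); z points along the fingers, y is the line along which they close (so a half turn about z gives the same grasp; the last joint's range is limited). The gripper opens to 85 mm and grips with 20 to 120 N. Pads are 22 mm wide; open, the fingers measure 114 mm over their backs; the gripper's body (76 mm by 85 mm) begins 54 mm behind the grasp point. The pads swing forward as they close: fully open they stand 13 mm farther back than shut.
Start: joints at [1.117, 0.181, 1.607, -0, 1.354, -0.206], TCP at [0.141, 0.557, 0.25] pointing down, gripper open.
Joint ranges: [-2.99, 2.99], [-0.89, 2.07], [0.3, 2.58], [-1.14, 4.28], [0, 2.63], [-3.12, 3.12]. Speed limits (rad/s): [2.57, 2.57, 3.01, 3.14, 3.14, 3.14].

INTERFACE

Orientations are given as a unit quaternion [w, x, y, z].
In Python, from bench import ctrl gives the robot as it stands.
- The arm moves only by the tool send_rows, never from a script. Its arguments are lists of equal length, an entry for each row: "dr": the turn, a rotation vector about the tool's x, y, z in units of 6 degrees (1.0 is 6 degrees), a list of three; "xyz": the shift along the tool's x, y, z in cm, a list of three; "jaw": the opening in per cent of the stroke, from 0 (shut) to 100 (fully open). In form: {"dr": [[wx, wy, wz], ...], "xyz": [[dx, dy, dz], ...], "jaw": [jaw, ...]}. A call has exactly 8 rows; each row is the pose to reach, as a shift and turn from the pose commanded when the call began, along the tool's axes at that moment; what a row does not reach only later rows make up. A row lasts 1/8 s, in which the tool goes at most 62.5 mm and 10.7 degrees, less where a joint would pass 70% of its speed; a pose out of reach is approached as far as the arm can. A call with a gripper value outside its range is refused whole. The fingers move at their own pace and stop on an object; the grip force is fixed at half the most. Time passes only in rows, so rows that repeat a pose let the fingers close, or fill a call up. It gives the time, the measured TCP pose, the force, the opening and the grip force at its end, in the units of the state.
- ctrl.get_obs(): the state, without advancing time (a new reading comes with each control period).
- ctrl.camera(name): name is "scene" or "top"; returns the picture (420x560x3 uint8, red, green, blue); there is no depth.
- ctrl.calibration(name): a dict with "camera_matrix" (3x3 intrinsics, pixels), "world_from_camera" (4x4, takes a point from camera to world coordinates). Camera axes: x right, y up, looking along -z (the intrinsics and any distortion apply to the point x, -y, -z); pixel columns grow to the right and rows downward; lengths in m; the calibration is good to about 2 mm. A picture is of the moment at which its call begins. calibration takes no time and is no camera call.
- ctrl.hand_in(): hands the job in; it is judged then, once.
The state is a dict: "time_s": time; "q": joint angles; "dq": joint speeds; "joint_efforts": joint torques, N m; "eef_pos": TCP position; "eef_rot": TCP orientation; "wrist_force": force on the tool from outside, world axes, zero at the start; "torque": the same for the moment, N m; "opening": opening from 0.0 (shut) to 1.0 (fully open); "grasp_force": force on a finger pad.
Only numpy, scipy, OpenCV 4.12 (cv2) and the standard library are available. Lean on these libraries where they do the work, as an engineer would, in place of code of your own. Each camera call takes 0.05 s, during which the arm holds its last target. There are 200 camera calls.

## Working session

There is one attempt and no reset: what is moved stays moved. The work goes in short steps, Python scripts to look and compute and a tool call to move; the robot and the scene stay as the last step left them, time stands still between calls to the robot, and variables do not carry over. Pictures are saved under pics/ and viewed, at most 10 in all, crops included, and the job is handed in when it is done.

Besides the shell and the picture viewer there is one more tool, called after "Request:" by a JSON object that holds its "api" and its "payload". send_rows: Moves the arm, as the interface text tells. Its arguments: {"type":"object","properties":{"dr":{"type":"array","items":{"type":"array","items":{"type":"number"}}},"xyz":{"type":"array","items":{"type":"array","items":{"type":"number"}}},"jaw":{"type":"array","items":{"type":"number"}}},"required":["dr","xyz","jaw"]}

```bash
mkdir -p pics; ls; python3 - <<'E'
from bench import ctrl
import cv2,numpy as np
for n in("scene","top"):
    im=ctrl.camera(n);cv2.imwrite(f"pics/{n}0.png",im[:,:,::-1])
    c=ctrl.calibration(n);print(n,{k:np.round(v,3).tolist() if not isinstance(v,str) else v for k,v in c.items()})
o=ctrl.get_obs();print(o,ctrl.tip_extent)
E
```

```text
pics
scene {'camera_matrix': [[434.195, 0.0, 275.799], [0.0, 434.195, 207.576], [0.0, 0.0, 1.0]], 'world_from_camera': [[-0.668, -0.486, 0.563, 1.328], [0.744, -0.445, 0.499, 0.652], [0.008, 0.752, 0.659, 0.904], [0.0, 0.0, 0.0, 1.0]]}
top {'camera_matrix': [[419.906, 0.0, 285.234], [0.0, 419.906, 212.189], [0.0, 0.0, 1.0]], 'world_from_camera': [[0.017, 0.99, -0.141, 0.443], [-1.0, 0.015, -0.012, -0.021], [-0.01, 0.141, 0.99, 1.21], [0.0, 0.0, 0.0, 1.0]]}
{'time_s': 0.1, 'q': array([ 1.11669958e+00,  1.81499021e-01,  1.60794492e+00,  1.17982784e-05,
        1.35381911e+00, -2.06306004e-01]), 'dq': array([-0.00012638, -0.0026006 , -0.00115098, -0.00135756, -0.00106912,
       -0.00028898]), 'joint_efforts': array([ 6.03352910e-04, -4.45870042e+01, -3.52238202e+01, -2.16188846e-04,
        4.08568099e-03,  7.28906275e-05]), 'eef_pos': array([0.14078872, 0.55699049, 0.24943825]), 'eef_rot': array([-2.76247431e-04,  1.23579867e-01,  9.92334278e-01, -7.88209594e-04]), 'wrist_force': array([-0.17427156, -0.36453065,  0.09032746]), 'torque': array([0.00757914, 0.00988488, 0.02170162]), 'grasp_force': 0.0, 'opening': 1.0003987304812292} 0.019
```

View pics/scene0.png

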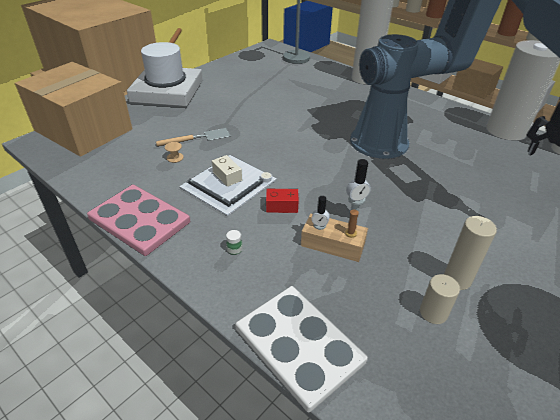

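View pics/top0.png

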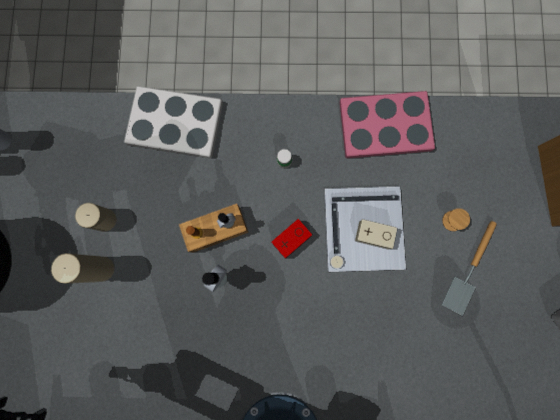

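The top view shows the board at (325–405, 187–272) with the far bar at the top (row 198) and the side bar on the left (col 336). The ivory block is at (377,234), ring on the right at (387,237) and cross at (368,231).
Block look-alikes: the red block at (293,239). Gauge look-alikes: the gauge in the stand at (224,218), the wick rod at (193,231) in the other hole, and a bigger gauge standing outside at (212,278).
My choice is the ivory block and the gauge in the stand; I'll check this in a crop.

```bash
cat > h.py <<'E'
from bench import ctrl
import cv2,numpy as np
from scipy.spatial.transform import Rotation as R
def ray(n,px):
    c=ctrl.calibration(n);K=c["camera_matrix"];T=np.array(c["world_from_camera"])
    d=np.linalg.inv(K)@np.array([px[0],px[1],1.]);d=T[:3,:3]@(d*[1,-1,-1]);return T[:3,3],d
def onz(n,px,z):
    o,d=ray(n,px);return (o+d*(z-o[2])/d[2])[:2]
def proj(n,p):
    c=ctrl.calibration(n);T=np.linalg.inv(c["world_from_camera"]);q=(T[:3,:3]@p+T[:3,3])*[1,-1,-1]
    u=c["camera_matrix"]@q;return u[:2]/u[2]
def rect(n,mask,z):
    """biggest blob of mask -> world centre, size, angle at plane z"""
    cs,_=cv2.findContours(mask.astype(np.uint8),cv2.RETR_EXTERNAL,cv2.CHAIN_APPROX_NONE)
    c=max(cs,key=cv2.contourArea)[:,0].astype(float)
    w=np.array([onz(n,p,z) for p in c])
    r=cv2.minAreaRect((w*1000).astype(np.float32));return r,cv2.boxPoints(r).round(1).tolist(),c.mean(0)
def tri(pa,pb):
    (o1,d1),(o2,d2)=ray("top",pa),ray("scene",pb)
    s=np.linalg.lstsq(np.c_[d1,-d2],o2-o1,rcond=None)[0];a,b=o1+d1*s[0],o2+d2*s[1];return (a+b)/2,np.linalg.norm(a-b)
E
python3 - <<'E'
from h import *
t=cv2.imread("pics/top0.png");s=cv2.imread("pics/scene0.png")
a=cv2.resize(t[175:285,315:415],None,fx=4,fy=4,interpolation=cv2.INTER_CUBIC)
b=cv2.resize(s[150:270,290:390],None,fx=3.67,fy=3.67,interpolation=cv2.INTER_CUBIC)[:440]
cv2.imwrite("pics/crop0.png",np.hstack([a,b[:, :400]]))
h=cv2.cvtColor(t,cv2.COLOR_BGR2HSV)
for p in [(377,228),(370,237),(390,205),(345,260),(337,262),(224,232),(200,243),(336,230),(360,199)]:print(p,h[p[1],p[0]])
E
```

```text
(377, 228) [ 23  39 183]
(370, 237) [ 27  36 184]
(390, 205) [107  22 186]
(345, 260) [108  22 177]
(337, 262) [ 26  32 166]
(224, 232) [ 17 140 164]
(200, 243) [ 16 137 177]
(336, 230) [103  42  55]
(360, 199) [105  31  49]
```

View pics/crop0.png

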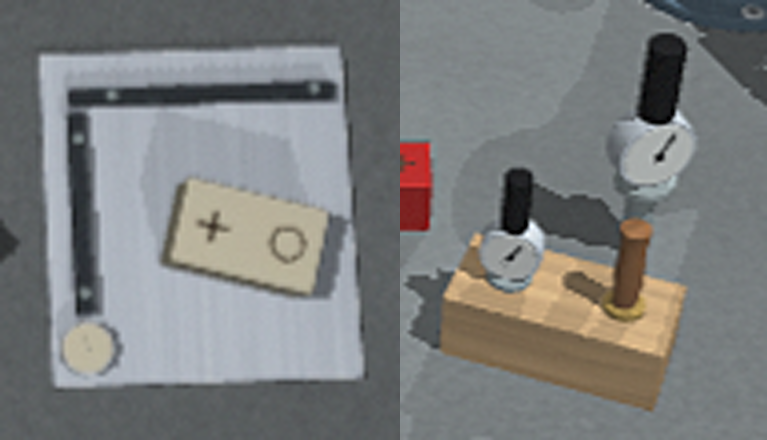

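The crop confirms it: the ivory block has its cross at (214,227) and ring at (288,243). The stand holds a small gauge with its white dial, while the bigger one stands outside it and the brown wick rod is in the other hole. Next I'll measure them.

```bash
python3 - <<'E'
from h import *
t=cv2.imread("pics/top0.png");h=cv2.cvtColor(t,cv2.COLOR_BGR2HSV);H,S,V=[h[...,i].astype(int) for i in range(3)]
box=lambda x0,x1,y0,y1:(np.indices(V.shape)[1]>=x0)&(np.indices(V.shape)[1]<=x1)&(np.indices(V.shape)[0]>=y0)&(np.indices(V.shape)[0]<=y1)
k=np.ones((5,5),np.uint8)
cl=lambda m:cv2.morphologyEx(m.astype(np.uint8),cv2.MORPH_CLOSE,k)
b=cl((H>15)&(H<40)&(S>25)&(V>150)&box(345,410,205,260)); print("block",rect("top",b,.058))
bd=cl((V>125)&box(318,412,180,280)); print("board",rect("top",bd,.008))
for nm,bx in(("far",(330,400,190,206)),("side",(330,342,202,255))):
    print(nm,rect("top",(V<85)&box(*bx),.022))
st=cl((H>10)&(H<22)&(S>100)&(V>120)&box(170,255,195,260)); print("stand",rect("top",st,.06))
# ring / cross marks
m=(V<125)&cv2.erode(b,np.ones((5,5),np.uint8)).astype(bool)
ys,xs=np.nonzero(m)
for nm,q in(("cross",xs<377),("ring",xs>377)):
    p=((xs[q].min()+xs[q].max())/2,(ys[q].min()+ys[q].max())/2);print(nm,p,onz("top",p,.058))
dk=(V<60)&(S<80)
for n,im,bx in(("top",t,(214,236,205,228)),("scene",cv2.imread("pics/scene0.png"),(312,332,192,218))):
    hh=cv2.cvtColor(im,cv2.COLOR_BGR2HSV);mm=((hh[...,2]<50)&box(*bx)).astype(np.uint8)
    nl,_,stt,ce=cv2.connectedComponentsWithStats(mm);print(n,[(stt[i].tolist(),ce[i].round(1).tolist()) for i in range(1,nl) if stt[i][4]>8])
E
```

```text
block (((551.5899658203125, -260.21014404296875), (97.8934555053711, 57.89250946044922), 76.75228881835938), [[512.2000122070312, -301.20001220703125], [568.5, -314.5], [591.0, -219.1999969482422], [534.5999755859375, -205.89999389648438]], array([377.02830189, 233.5       ]))
board (((571.533447265625, -234.04173278808594), (241.10665893554688, 219.97744750976562), 2.698298931121826), [[445.8999938964844, -129.89999389648438], [456.29998779296875, -349.6000061035156], [697.0999755859375, -338.20001220703125], [686.7999877929688, -118.5]], array([364.17834395, 228.84076433]))
far (((656.6611938476562, -234.56167602539062), (12.37546443939209, 189.43402099609375), 2.723719358444214), [[646.0, -140.1999969482422], [655.0, -329.5], [667.2999877929688, -328.8999938964844], [658.2999877929688, -139.6999969482422]], array([364.80555556, 198.15277778]))
side (((569.4495849609375, -148.36106872558594), (142.62527465820312, 13.636222839355469), 2.886507987976074), [[497.8999938964844, -145.10000610351562], [498.6000061035156, -158.8000030517578], [641.0, -151.60000610351562], [640.2999877929688, -138.0]], array([334.875     , 229.44642857]))
stand (((562.2628173828125, 193.82046508789062), (79.61964416503906, 168.78041076660156), 21.024932861328125), [[494.79998779296875, 258.29998779296875], [555.4000244140625, 100.80000305175781], [629.7000122070312, 129.3000030517578], [569.0999755859375, 286.8999938964844]], array([214.95813953, 225.46511628]))
cross (np.float64(368.0), np.float64(231.0)) [ 0.5580177  -0.23541694]
ring (np.float64(386.5), np.float64(236.0)) [ 0.54503466 -0.28590791]
top [([218, 213, 11, 11, 74], [223.3, 217.9])]
scene [([318, 196, 8, 18, 121], [321.5, 204.4])]
```

```bash
cat >> h.py <<'E'
def go(p,psi,o=None,prev=None):
    """dr (6deg units), xyz (cm) in tool frame from pose; psi: heading of tool y in deg, tool down"""
    if prev is None:
        o=o or ctrl.get_obs();q=o["eef_rot"];Rc=R.from_quat([q[1],q[2],q[3],q[0]]);pc=o["eef_pos"]
    else: pc,ps=prev;Rc=Rt(ps)
    dr=(Rc.inv()*Rt(psi)).as_rotvec(degrees=True)/6
    return dr.round(2),(Rc.inv().apply(np.array(p)-pc)*100).round(2)
def Rt(psi):
    a=np.radians(psi);y=np.array([np.cos(a),np.sin(a),0]);z=np.array([0,0,-1.]);return R.from_matrix(np.c_[np.cross(y,z),y,z])
E
python3 - <<'E'
from h import *
print(tri((223.3,217.9),(321.5,204.4)))
for z in(.1375,.15,.161):print(onz("top",(223.3,217.9),z))
w1=(.36,.14,.36)
print(go(w1,31));print(go((.5516,-.2602,.15),-13.25,prev=(np.array(w1),31)))
E
```

```text
(array([0.57815857, 0.15217141, 0.13569949]), np.float64(0.0009509014158640153))
[0.57820938 0.15149454]
[0.57663262 0.14947993]
[0.57524507 0.14770707]
(array([-0.02,  0.  ,  7.47]), array([-31.47, -35.07, -11.01]))
(array([0.  , 0.  , 7.38]), array([-44.17,  -4.19,  21.  ]))
```

Request:
{"api": "send_rows", "payload": {"dr": [[0, 0, 0.5], [0, 0, 1.5], [0, 0, 2.5], [0, 0, 3.5], [0, 0, 4.5], [0, 0, 5.5], [0, 0, 6.5], [0, 0, 7.5]], "xyz": [[-1, -1, -5], [-5, -5.5, -8], [-9.5, -10.5, -10], [-14, -15.5, -11], [-18.5, -20.5, -11], [-23, -25.5, -11], [-27.5, -30.5, -11], [-31.5, -35, -11]], "jaw": [100, 100, 100, 100, 100, 100, 100, 100]}}

```text
time_s: 1.1
eef_pos: [0.3472, 0.1653, 0.3602]
eef_rot: [0.0, 0.495, 0.869, 0.0]
wrist_force: [0.6, -0.1, 0.7]
opening: 1.003
grasp_force: 0.0
```

Request:
{"api": "send_rows", "payload": {"dr": [[0, 0, 1], [0, 0, 2], [0, 0, 3], [0, 0, 4], [0, 0, 5], [0, 0, 6], [0, 0, 7], [0, 0, 7.4]], "xyz": [[-5, -0.5, 0], [-11, -1, 0], [-17, -1.5, 2], [-23, -2, 6], [-29, -2.5, 10], [-35, -3, 14], [-40, -4, 18], [-44.2, -4.2, 21]], "jaw": [100, 100, 100, 100, 100, 100, 100, 100]}}

```text
time_s: 2.1
eef_pos: [0.5298, -0.2199, 0.1613]
eef_rot: [-0.0, 0.787, 0.617, -0.0]
wrist_force: [-0.4, -0.1, 0.9]
opening: 1.001
grasp_force: 0.0
```

```bash
python3 - <<'E'
from h import *
o=ctrl.get_obs();print(o["time_s"],o["eef_pos"],o["q"],o["wrist_force"])
im=ctrl.camera("top");cv2.imwrite("pics/top1.png",cv2.resize(im[150:300,280:440,::-1],None,fx=4,fy=4))
print(go((.5516,-.2602,.045),-13.25))
E
```

```text
2.1 [ 0.52975059 -0.21992772  0.16127875] [-6.00381405e-01  2.72382041e-01  1.68746593e+00  7.06708821e-05
  1.18224357e+00 -3.60538346e-01] [-0.44974099 -0.13764333  0.92352234]
(array([-0.07, -0.01, -0.12]), array([-3.  ,  3.17, 10.84]))
```

View pics/top1.png

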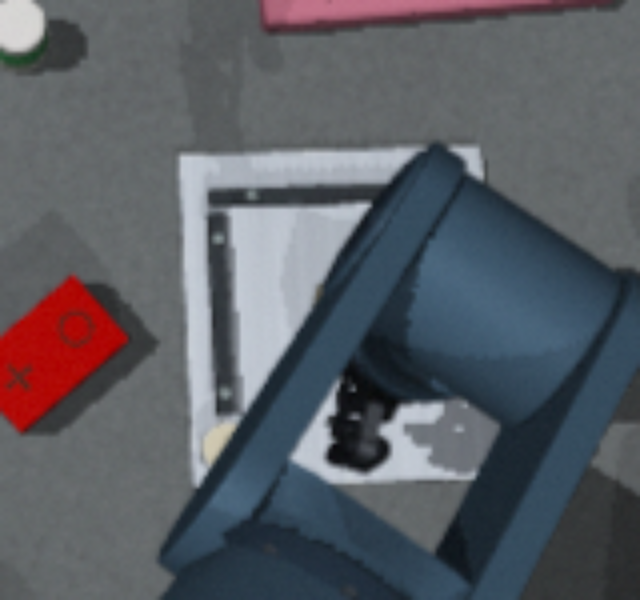

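The top view is blocked by the arm, with the gripper at about (360,430) over the block area. I'll let the arm settle to see what pose is commanded.

Request:
{"api": "send_rows", "payload": {"dr": [[0, 0, 0], [0, 0, 0], [0, 0, 0], [0, 0, 0], [0, 0, 0], [0, 0, 0], [0, 0, 0], [0, 0, 0]], "xyz": [[0, 0, 0], [0, 0, 0], [0, 0, 0], [0, 0, 0], [0, 0, 0], [0, 0, 0], [0, 0, 0], [0, 0, 0]], "jaw": [100, 100, 100, 100, 100, 100, 100, 100]}}

```text
time_s: 3.15
eef_pos: [0.5296, -0.2184, 0.1628]
eef_rot: [-0.0, 0.786, 0.618, -0.0]
wrist_force: [-0.5, -1.0, -0.9]
opening: 0.999
grasp_force: 0.0
```

```bash
python3 - <<'E'
from h import *
o=ctrl.get_obs();print(o["time_s"],o["eef_pos"],o["q"])
print(go((.5516,-.2602,.045),-13.25))
im=ctrl.camera("scene");cv2.imwrite("pics/s1.png",cv2.resize(im[130:230,160:310,::-1],None,fx=5,fy=5))
E
```

```text
3.15 [ 0.52960651 -0.21841707  0.16284438] [-5.98267521e-01  2.68728784e-01  1.68855639e+00 -6.11301166e-07
  1.18440915e+00 -3.60869134e-01]
(array([-0.  , -0.  , -0.06]), array([-3.54,  3.12, 11.78]))
```

View pics/s1.png

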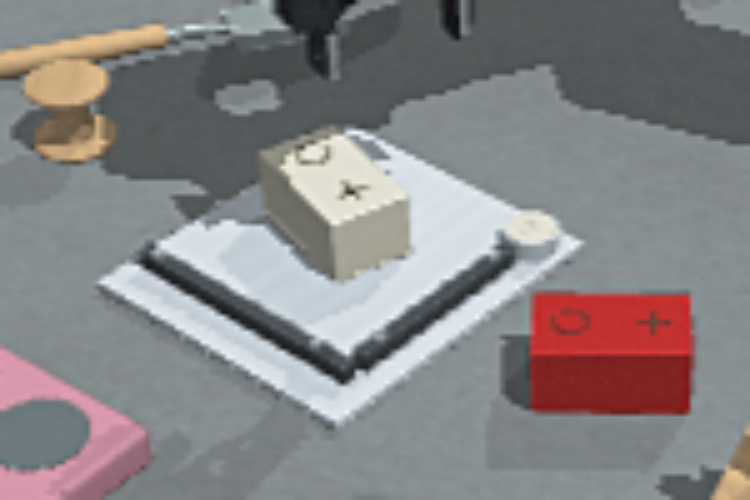

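The block is free, and the open fingers hang above it at (325,55) and (455,20), lined up across it. Next: go across, down, then grip.

Request:
{"api": "send_rows", "payload": {"dr": [[0, 0, 0], [0, 0, 0], [0, 0, 0], [0, 0, 0], [0, 0, 0], [0, 0, 0], [0, 0, 0], [0, 0, 0]], "xyz": [[-2, 2, 0], [-3.5, 3.1, 1], [-3.5, 3.1, 3], [-3.5, 3.1, 5.5], [-3.5, 3.1, 8], [-3.5, 3.1, 10], [-3.5, 3.1, 11.5], [-3.5, 3.1, 11.8]], "jaw": [100, 100, 100, 100, 100, 100, 100, 100]}}

```text
time_s: 4.2
eef_pos: [0.5509, -0.2591, 0.0436]
eef_rot: [-0.001, 0.786, 0.618, -0.0]
wrist_force: [0.9, 0.6, 0.2]
opening: 1.006
grasp_force: 0.0
```

Request:
{"api": "send_rows", "payload": {"dr": [[0, 0, 0], [0, 0, 0], [0, 0, 0], [0, 0, 0], [0, 0, 0], [0, 0, 0], [0, 0, 0], [0, 0, 0]], "xyz": [[0, 0, 0], [0, 0, 0], [0, 0, 0], [0, 0, 0], [0, 0, 0], [0, 0, 0], [0, 0, 0], [0, 0, 0]], "jaw": [80, 70, 60, 60, 60, 60, 60, 60]}}

```text
time_s: 5.2
eef_pos: [0.5523, -0.2602, 0.0462]
eef_rot: [0.001, 0.786, 0.618, 0.0]
wrist_force: [-0.4, 1.0, 6.4]
opening: 0.691
grasp_force: 66.2
```

```bash
python3 - <<'E'
from h import *
o=ctrl.get_obs();print(o["time_s"],o["eef_pos"],o["opening"],o["grasp_force"],o["wrist_force"])
a=np.radians(2.75);C=np.array([.5715,-.234])
B=lambda x,y:C+np.array([[np.cos(a),-np.sin(a)],[np.sin(a),np.cos(a)]])@[x,y]
print(B(.05,.03));t=B(.046,.026)
print(go((*t,o["eef_pos"][2]),2.75))
E
```

```text
5.2 [ 0.55228472 -0.26023276  0.04621689] 0.6914404662820394 66.20950698852539 [-0.37371392  1.00629531  6.35412267]
[ 0.62000308 -0.20163564]
(array([ 0.02,  0.01, -2.72]), array([6.79, 4.93, 0.  ]))
```

Request:
{"api": "send_rows", "payload": {"dr": [[0, 0, -0.5], [0, 0, -1], [0, 0, -1.5], [0, 0, -2], [0, 0, -2.5], [0, 0, -2.7], [0, 0, -2.7], [0, 0, -2.7]], "xyz": [[0.5, 0.3, 0], [1.5, 1, 0], [2.5, 1.8, 0], [3.5, 2.6, 0], [4.6, 3.4, 0], [5.7, 4.2, 0], [6.5, 4.8, 0], [6.8, 4.9, 0]], "jaw": [60, 60, 60, 60, 60, 60, 60, 60]}}

```text
time_s: 6.2
eef_pos: [0.616, -0.2062, 0.0462]
eef_rot: [0.001, 0.691, 0.723, -0.0]
wrist_force: [-2.3, -3.8, 5.9]
opening: 0.69
grasp_force: 66.3
```

```bash
python3 - <<'E'
from h import *
o=ctrl.get_obs();print(o["time_s"],o["eef_pos"],o["opening"],o["wrist_force"],o["torque"])
print(go((.62,-.2016,.0462),2.75))
E
```

```text
6.2 [ 0.6160498  -0.20622768  0.04621173] 0.6903851272031409 [-2.30035345 -3.84710143  5.93262564] [-0.51499405  0.46952258  0.03895973]
(array([ 0.01,  0.02, -0.02]), array([0.44, 0.42, 0.  ]))
```

Request:
{"api": "send_rows", "payload": {"dr": [[0, 0, 0], [0, 0, 0], [0, 0, 0], [0, 0, 0], [0, 0, 0], [0, 0, 0], [0, 0, 0], [0, 0, 0]], "xyz": [[0.1, 0.1, 0], [0.2, 0.2, 0], [0.3, 0.3, 0], [0.35, 0.35, 0], [0.4, 0.4, 0], [0.4, 0.4, 0], [0.4, 0.4, 0], [0.4, 0.4, 0]], "jaw": [60, 60, 60, 60, 60, 60, 60, 60]}}

```text
time_s: 7.2
eef_pos: [0.6192, -0.2027, 0.0462]
eef_rot: [0.001, 0.691, 0.723, -0.001]
wrist_force: [-3.1, -3.9, 6.6]
opening: 0.691
grasp_force: 66.3
```

Request:
{"api": "send_rows", "payload": {"dr": [[0, 0, 0], [0, 0, 0], [0, 0, 0], [0, 0, 0], [0, 0, 0], [0, 0, 0], [0, 0, 0], [0, 0, 0]], "xyz": [[0.05, 0.0, 0], [0.1, 0.0, 0], [0.15, 0.0, 0], [0.2, 0.0, 0], [0.2, 0.0, 0], [0.2, 0.0, 0], [0.2, 0.0, 0], [0.2, 0.0, 0]], "jaw": [60, 60, 60, 60, 60, 60, 60, 60]}}

```text
time_s: 8.2
eef_pos: [0.6192, -0.2016, 0.0463]
eef_rot: [0.002, 0.691, 0.723, -0.001]
wrist_force: [-3.1, -7.8, 5.7]
opening: 0.688
grasp_force: 66.0
```

Request:
{"api": "send_rows", "payload": {"dr": [[0, 0, 0], [0, 0, 0], [0, 0, 0], [0, 0, 0], [0, 0, 0], [0, 0, 0], [0, 0, 0], [0, 0, 0]], "xyz": [[0, 0.05, 0], [0, 0.1, 0], [0, 0.15, 0], [0, 0.2, 0], [0, 0.2, 0], [0, 0.2, 0], [0, 0.2, 0], [0, 0.2, 0]], "jaw": [60, 60, 60, 60, 60, 60, 60, 60]}}

```text
time_s: 9.2
eef_pos: [0.6193, -0.2016, 0.0463]
eef_rot: [0.0, 0.691, 0.723, -0.002]
wrist_force: [-11.1, -7.8, 11.1]
opening: 0.689
grasp_force: 67.0
```

Request:
{"api": "send_rows", "payload": {"dr": [[0, 0, 0], [0, 0, 0], [0, 0, 0], [0, 0, 0], [0, 0, 0], [0, 0, 0], [0, 0, 0], [0, 0, 0]], "xyz": [[0.05, 0.05, 0], [0.1, 0.1, 0], [0.15, 0.15, 0], [0.15, 0.2, 0], [0.15, 0.2, 0], [0.15, 0.2, 0], [0.15, 0.2, 0], [0.15, 0.2, 0]], "jaw": [60, 60, 60, 60, 60, 60, 60, 60]}}

```text
time_s: 10.2
eef_pos: [0.6196, -0.2015, 0.0464]
eef_rot: [-0.001, 0.691, 0.723, -0.004]
wrist_force: [-19.4, -12.9, 16.9]
opening: 0.69
grasp_force: 67.6
```

```bash
python3 - <<'E'
from h import *
o=ctrl.get_obs();print(o["eef_pos"],o["opening"],o["wrist_force"],o["torque"]);print(go((.62,-.2016,.0462),2.75))
E
```

```text
[ 0.61956433 -0.20147907  0.04640015] 0.6896581483917729 [-19.41360038 -12.91622356  16.88683105] [-1.81196325  3.06408913 -0.29633559]
(array([-0.06,  0.04, -0.04]), array([-0.01,  0.04,  0.02]))
```

Request:
{"api": "send_rows", "payload": {"dr": [[0, 0, 0], [0, 0, 0], [0, 0, 0], [0, 0, 0], [0, 0, 0], [0, 0, 0], [0, 0, 0], [0, 0, 0]], "xyz": [[0, 0, 0], [-0.05, -0.15, 0], [-0.2, -0.4, 0], [-0.2, -0.4, 0], [-0.2, -0.4, -3], [-0.2, -0.4, -7], [-0.2, -0.4, -12], [-0.2, -0.4, -17]], "jaw": [72, 80, 90, 100, 100, 100, 100, 100]}}

```text
time_s: 11.2
eef_pos: [0.6188, -0.199, 0.2162]
eef_rot: [-0.0, 0.691, 0.723, 0.0]
wrist_force: [0.1, 0.2, -0.3]
opening: 1.003
grasp_force: 0.0
```

```bash
python3 - <<'E'
from h import *
o=ctrl.get_obs();print(o["eef_pos"])
w=np.array([.5784,.1518,.26]);print(go(w,40))
print(go((.5784,.1518,.30),25,prev=None))
E
```

```text
[ 0.61884838 -0.1990129   0.21621164]
(array([-0.  , -0.  , -6.23]), array([35.23, -2.43, -4.37]))
(array([-0.  , -0.  , -3.73]), array([35.23, -2.43, -8.37]))
```

Request:
{"api": "send_rows", "payload": {"dr": [[0, 0, -0.4], [0, 0, -0.8], [0, 0, -1.2], [0, 0, -1.6], [0, 0, -2.0], [0, 0, -2.4], [0, 0, -2.8], [0, 0, -3]], "xyz": [[3, -0.3, -3], [8, -0.6, -5], [13, -1, -5], [18, -1.3, -5], [23, -1.6, -5], [28, -2, -5], [33, -2.3, -5], [35.2, -2.4, -5]], "jaw": [100, 100, 100, 100, 100, 100, 100, 100]}}

```text
time_s: 12.2
eef_pos: [0.5782, 0.1542, 0.265]
eef_rot: [-0.0, 0.568, 0.823, 0.0]
wrist_force: [0.3, 0.1, 0.2]
opening: 1.002
grasp_force: 0.0
```

Request:
{"api": "send_rows", "payload": {"dr": [[0, 0, 0], [0, 0, 0], [0, 0, 0], [0, 0, 0], [0, 0, 0], [0, 0, 0], [0, 0, 0], [0, 0, 0]], "xyz": [[0, 0, 0], [0, 0, 0], [0, 0, 0], [0, 0, 0], [0, 0, 0], [0, 0, 0], [0, 0, 0], [0, 0, 0]], "jaw": [100, 100, 100, 100, 100, 100, 100, 100]}}

```text
time_s: 13.2
eef_pos: [0.5789, 0.1511, 0.2649]
eef_rot: [-0.0, 0.569, 0.822, -0.0]
wrist_force: [0.9, -0.2, 0.2]
opening: 0.998
grasp_force: 0.0
```

```bash
python3 - <<'E'
from h import *
o=ctrl.get_obs();print(o["time_s"],o["eef_pos"])
print(go((.5784,.1518,.143),21))
t=ctrl.camera("top")[:,:,::-1].copy();s=ctrl.camera("scene")[:,:,::-1].copy()
cv2.imwrite("pics/top2.png",t);cv2.imwrite("pics/s2.png",s)
h=cv2.cvtColor(t,cv2.COLOR_BGR2HSV);H,S,V=[h[...,i].astype(int) for i in range(3)]
m=((H>15)&(H<40)&(S>25)&(V>150)).astype(np.uint8);m[:,:341]=0;m[:,410:]=0;m[:185]=0;m[255:]=0
m=cv2.morphologyEx(m,cv2.MORPH_CLOSE,np.ones((5,5),np.uint8));print(rect("top",m,.058))
a=cv2.resize(t[165:285,315:415],None,fx=3.67,fy=3.67,interpolation=cv2.INTER_CUBIC)
b=cv2.resize(s[120:270,270:400],None,fx=2.93,fy=2.93,interpolation=cv2.INTER_CUBIC)[:a.shape[0]]
n=min(len(a),len(b));cv2.imwrite("pics/c2.png",np.hstack([a[:n],b[:n]]))
E
```

```text
13.2 [0.57892959 0.15112674 0.26486273]
(array([-0.  , -0.  , -0.07]), array([ 0.08, -0.03, 12.19]))
(((619.2070922851562, -206.49594116210938), (58.28218078613281, 88.14173126220703), 2.784736156463623), [[588.0, -163.89999389648438], [592.2000122070312, -251.89999389648438], [650.5, -249.10000610351562], [646.2000122070312, -161.10000610351562]], array([359.28421053, 206.63157895]))
```

View pics/c2.png

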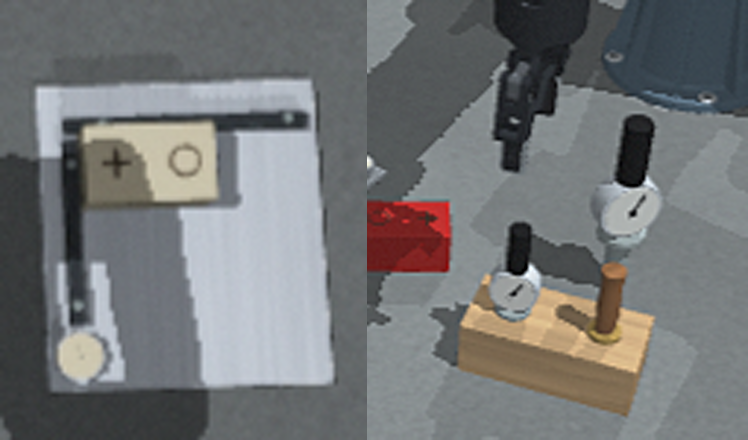

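The block sits home against both bars (crop corner at (82,128), turned 2.8°, ring at (185,160)). The gripper hangs over the stand gauge. Next: descend and grip.

Request:
{"api": "send_rows", "payload": {"dr": [[0, 0, 0], [0, 0, 0], [0, 0, 0], [0, 0, 0], [0, 0, 0], [0, 0, 0], [0, 0, 0], [0, 0, 0]], "xyz": [[0.1, 0, 1], [0.1, 0, 3], [0.1, 0, 5], [0.1, 0, 7], [0.1, 0, 9], [0.1, 0, 11], [0.1, 0, 12.2], [0.1, 0, 12.2]], "jaw": [100, 100, 100, 100, 100, 100, 100, 100]}}

```text
time_s: 14.3
eef_pos: [0.5779, 0.152, 0.1416]
eef_rot: [-0.001, 0.569, 0.822, -0.001]
wrist_force: [-0.2, -0.1, -0.1]
opening: 0.995
grasp_force: 0.0
```

Request:
{"api": "send_rows", "payload": {"dr": [[0, 0, 0], [0, 0, 0], [0, 0, 0], [0, 0, 0], [0, 0, 0], [0, 0, 0], [0, 0, 0], [0, 0, 0]], "xyz": [[0, 0, 0], [0, 0, 0], [0, 0, 0], [0, 0, 0], [0, 0, 0], [0, 0, 0], [0, 0, 0], [0, 0, 0]], "jaw": [70, 50, 35, 20, 15, 15, 15, 15]}}

```text
time_s: 15.3
eef_pos: [0.5788, 0.152, 0.1435]
eef_rot: [0.0, 0.569, 0.822, 0.0]
wrist_force: [-3.3, -1.0, 5.2]
opening: 0.24
grasp_force: 58.5
```

Request:
{"api": "send_rows", "payload": {"dr": [[0, 0, 0], [0, 0, 0], [0, 0, 0], [0, 0, 0], [0, 0, 0], [0, 0, 0], [0, 0, 0], [0, 0, 0]], "xyz": [[0, 0, -1], [0, 0, -2.5], [0, 0, -4], [0, 0, -6], [0, 0, -8], [0, 0, -9.5], [0, 0, -10], [0, 0, -10]], "jaw": [15, 15, 15, 15, 15, 15, 15, 15]}}

```text
time_s: 16.3
eef_pos: [0.5786, 0.152, 0.2431]
eef_rot: [0.0, 0.569, 0.822, 0.0]
wrist_force: [0.5, 0.1, -1.8]
opening: 0.242
grasp_force: 58.7
```

```bash
python3 - <<'E'
from h import *
o=ctrl.get_obs();print(o["time_s"],o["eef_pos"],o["wrist_force"],o["opening"])
p=(.6208,-.2275,.22)
print(go(p,2.75),go(p,-5))
E
```

```text
16.3 [0.57857305 0.15201765 0.24307011] [ 0.47562217  0.10536955 -1.78125592] 0.2423365769260824
(array([0.  , 0.  , 2.98]), array([-37.01,  -9.4 ,   2.31])) (array([0.  , 0.  , 4.27]), array([-37.01,  -9.4 ,   2.31]))
```

Request:
{"api": "send_rows", "payload": {"dr": [[0, 0, 0.2], [0, 0, 0.5], [0, 0, 0.9], [0, 0, 1.3], [0, 0, 1.7], [0, 0, 2.1], [0, 0, 2.5], [0, 0, 2.9]], "xyz": [[-2, -0.5, 0], [-6, -1.5, 0], [-11, -2.8, 0], [-16, -4.1, 0], [-21, -5.3, 0], [-26, -6.6, 0], [-30, -7.6, 0], [-33, -8.4, 0]], "jaw": [15, 15, 15, 15, 15, 15, 15, 15]}}

```text
time_s: 17.3
eef_pos: [0.6151, -0.1896, 0.2417]
eef_rot: [-0.001, 0.689, 0.725, -0.001]
wrist_force: [-0.1, -0.7, -1.3]
opening: 0.243
grasp_force: 58.8
```

Request:
{"api": "send_rows", "payload": {"dr": [[0, 0, 0], [0, 0, 0], [0, 0, 0], [0, 0, 0], [0, 0, 0], [0, 0, 0], [0, 0, 0], [0, 0, 0]], "xyz": [[-1, 0, 0.2], [-2, 0, 0.5], [-3, 0, 1], [-3.5, 0, 1.5], [-3.5, 0, 2], [-3.5, 0, 2], [-3.5, 0, 2], [-3.5, 0, 2]], "jaw": [15, 15, 15, 15, 15, 15, 15, 15]}}

```text
time_s: 18.3
eef_pos: [0.6182, -0.2212, 0.2233]
eef_rot: [0.0, 0.687, 0.727, 0.0]
wrist_force: [-0.5, 0.1, -1.8]
opening: 0.242
grasp_force: 58.8
```

```bash
python3 - <<'E'
from h import *
o=ctrl.get_obs();print(o["time_s"],o["eef_pos"],o["wrist_force"],o["opening"])
print(go((.6208,-.2275,.21),2.75))
s=ctrl.camera("scene")[:,:,::-1].copy();cv2.imwrite("pics/s3.png",s)
cv2.imwrite("pics/c3.png",cv2.resize(s[100:220,160:290],None,fx=5,fy=5,interpolation=cv2.INTER_CUBIC)) 
for p in [(.6208,-.2275,.058),(.6208,-.2275,.08)]:print(((proj("scene",np.array(p))-[160,100])*5).round(1))
E
```

```text
18.3 [ 0.61821907 -0.22117933  0.22325277] [-0.49615825  0.1021581  -1.78692761] 0.2416050091942152
(array([0.  , 0.  , 0.08]), array([-0.65,  0.22,  1.33]))
[286.1 384.9]
[283.3 357.3]
```

View pics/c3.png

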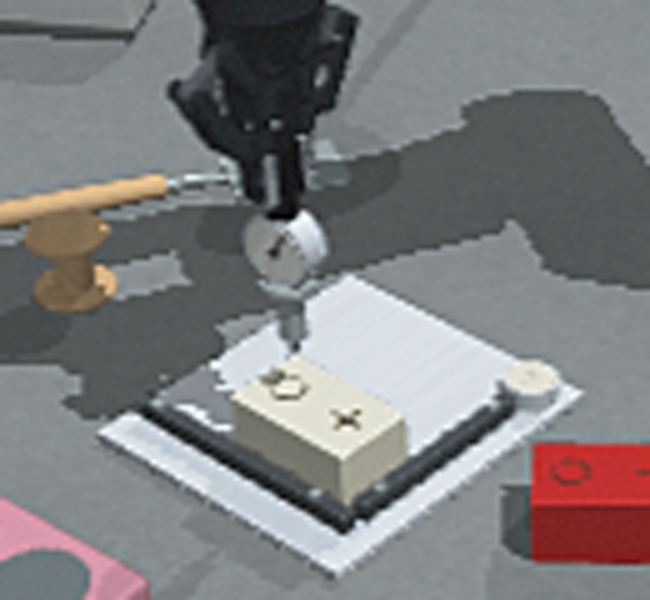

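The gauge hangs upright, foot at (295,353) just beside the ring, which is at (289,386); my predicted ring position is (286,385). I'll shift over it and approach.

Request:
{"api": "send_rows", "payload": {"dr": [[0, 0, 0], [0, 0, 0], [0, 0, 0], [0, 0, 0], [0, 0, 0], [0, 0, 0], [0, 0, 0], [0, 0, 0]], "xyz": [[-0.3, 0.1, 0], [-0.6, 0.2, 0.3], [-0.65, 0.2, 0.8], [-0.65, 0.2, 1.4], [-0.65, 0.2, 2], [-0.65, 0.2, 2.5], [-0.65, 0.2, 2.5], [-0.65, 0.2, 2.5]], "jaw": [15, 15, 15, 15, 15, 15, 15, 15]}}

```text
time_s: 19.35
eef_pos: [0.6205, -0.2278, 0.1981]
eef_rot: [0.0, 0.687, 0.727, 0.0]
wrist_force: [0.1, 0.1, -1.7]
opening: 0.246
grasp_force: 58.8
```

```bash
python3 - <<'E'
from h import *
o=ctrl.get_obs();print(o["time_s"],o["eef_pos"],o["wrist_force"],o["opening"])
print(go((.6208,-.2275,.188),2.75))
s=ctrl.camera("scene")[:,:,::-1].copy();cv2.imwrite("pics/s4.png",s)
cv2.imwrite("pics/c4.png",cv2.resize(s[140:200,190:260],None,fx=9,fy=9,interpolation=cv2.INTER_CUBIC)) 
for p in [(.6208,-.2275,.058),(*o["eef_pos"][:2],o["eef_pos"][2]-.1335),(*o["eef_pos"][:2],o["eef_pos"][2]-.0835)]:print(((proj("scene",np.array(p))-[190,140])*9).round(1))
E
```

```text
19.35 [ 0.62050421 -0.22777455  0.19808904] [ 0.07859716  0.14976037 -1.7477752 ] 0.245961556397916
(array([0.  , 0.  , 0.08]), array([0.03, 0.03, 1.01]))
[245.  332.9]
[243.6 317.4]
[231.9 202. ]
```

View pics/c4.png

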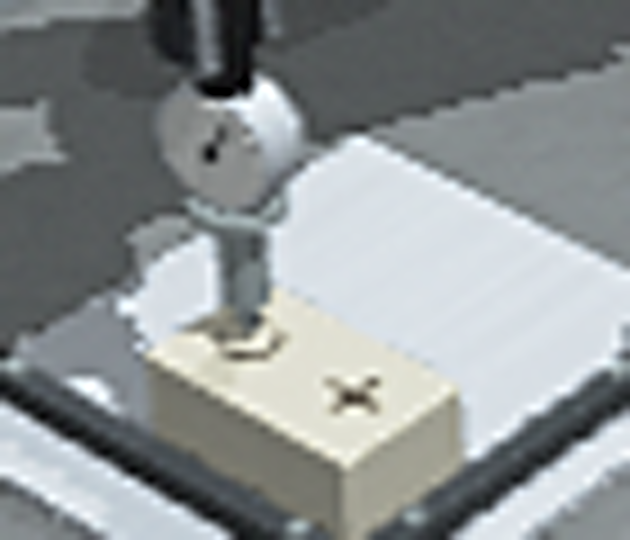

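The foot at (243,325) is directly above the ring centre at about (248,338), and the gauge is upright. Now I'll press down gently.

Request:
{"api": "send_rows", "payload": {"dr": [[0, 0, 0], [0, 0, 0], [0, 0, 0], [0, 0, 0], [0, 0, 0], [0, 0, 0], [0, 0, 0], [0, 0, 0]], "xyz": [[0, 0, 0.2], [0, 0, 0.4], [0, 0, 0.6], [0, 0, 0.7], [0, 0, 0.8], [0, 0, 0.8], [0, 0, 0.8], [0, 0, 0.8]], "jaw": [15, 15, 15, 15, 15, 15, 15, 15]}}

```text
time_s: 20.4
eef_pos: [0.6204, -0.2278, 0.19]
eef_rot: [0.0, 0.687, 0.727, 0.0]
wrist_force: [-1.0, 0.0, 0.7]
opening: 0.243
grasp_force: 59.0
```

Request:
{"api": "send_rows", "payload": {"dr": [[0, 0, 0], [0, 0, 0], [0, 0, 0], [0, 0, 0], [0, 0, 0], [0, 0, 0], [0, 0, 0], [0, 0, 0]], "xyz": [[0, 0, 0.1], [0, 0, 0.2], [0, 0, 0.3], [0, 0, 0.3], [0, 0, 0.3], [0, 0, 0.3], [0, 0, 0.3], [0, 0, 0.3]], "jaw": [15, 15, 15, 15, 15, 15, 15, 15]}}

```text
time_s: 21.4
eef_pos: [0.6204, -0.2278, 0.187]
eef_rot: [0.0, 0.687, 0.727, 0.0]
wrist_force: [-1.8, 0.1, 2.6]
opening: 0.244
grasp_force: 59.1
```

```bash
python3 - <<'E'
from h import *
f=[]
for i in range(6):
    s=ctrl.camera("scene");f.append(ctrl.get_obs()["wrist_force"])
print(np.mean(f,0),np.std(f,0));o=ctrl.get_obs();print(o["eef_pos"],o["time_s"])
s=s[:,:,::-1];cv2.imwrite("pics/c5.png",cv2.resize(s[140:200,190:260],None,fx=9,fy=9,interpolation=cv2.INTER_CUBIC))
E
```

```text
[-0.69760383 -0.0908311   2.46473866] [0.41129103 0.31626084 0.47306345]
[ 0.62042169 -0.22774257  0.18691527] 21.7
```

View pics/c5.png

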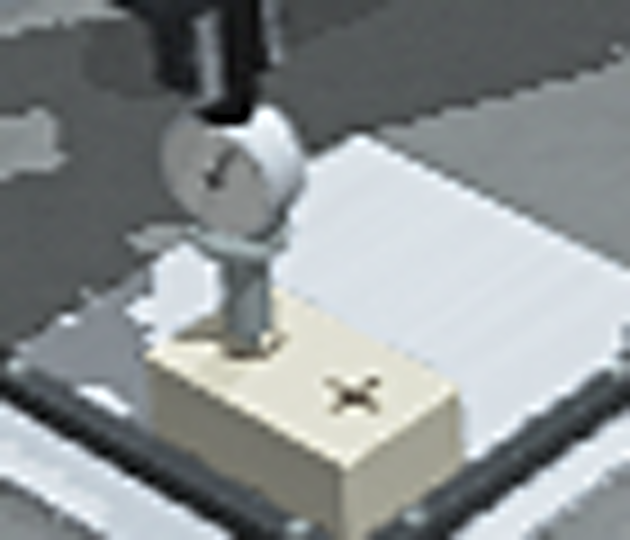

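The foot at (248,345) is inside the ring, the gauge is upright, and the block is still on its stops. The press is about 4.2 N, so the plunger is roughly 4.5 mm in. Handing in.

```bash
python3 -c "
from bench import ctrl
print(ctrl.hand_in())"
```

```text
the job is handed in; nothing more can be done
None
```

I handed the job in at about 21.7 s; the hand-in returned no verdict. The block is home against both stops, and the gripped gauge stands upright in the ring, pressing about 4.2 N with the plunger roughly half way in.

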